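# Load a specimen block through the sprung gate of a test dock

## Task

Load the aluminium specimen block into the test dock: set it down flat on the clear end of the black board, lengthwise to the lane, then slide it along the board (never lifting it over) through the sprung gate until it meets the load button, and press it there with about 12 N for about a second, never more than 20 N. Then take the hand away so that the gate swings shut behind the block, and leave the block in the bay; do not disturb the other things on the bench.

Things in the scene. Friction and masses are not known exactly. Their poses are not given: they have to be found in the camera images.
- block_center (a point): Centre (half-way up) of the aluminium specimen block, 66 long (its x) x 56 wide (its y) x 38 high mm, 0.27 to 0.51 kg, dark bore mark and four dark screw heads on top. Starts flat on the bench, off the clear end of the dock. Its ends are alike: either may lead, but only lengthwise; crosswise it is too wide for the lane.
- dock: Test dock, fixed: a black board 390 x 150 mm, 12 mm thick, with aluminium fences 28 mm high (tops at z = 40 mm). Origin on the bench under the board, at the gate, mid-lane; its x is the direction in which the block is pushed, z up. In this frame (mm) the board spans x = -170 to 220, y = -75 to 75, its top at z = 12.
- clear_end (a point): Middle of the board's clear end, on its top, at dock x = -120 mm, axes as the dock's; the block is set down here. Clear from dock x = -170 to -70 mm. Then flared fences narrow from 98 mm apart at x = -68 to 60 mm at x = -38, and a straight lane 60 mm wide (y = -30 to 30) runs to the gate at x = 0.
- bay (a point): Point on the board's top in the bay, mid-lane, at dock x = 100 mm, axes as the dock's. The bay is open on top: fence at dock y = -30 mm, wall at y = 42 mm, both to x = 166. It ends at a load cell, 56 mm wide and 46 high, with a round steel load button 22 mm across, 31 mm above the bench. The cell's place is not reported: the button's free face lies anywhere from dock x = 138 to 158 mm.
- gate (a joint): Angle (rad) of the gate, a steel leaf 59 mm long, 4 thick, 30 high (top at z = 44 mm) across the lane at dock x = 0; vertical hinge pin at dock y = 36 mm. 0 is shut; grows to 1.55 as it swings into the bay (+x). A spring urges it shut (0.06 Nm shut, 0.15 Nm fully open), a few newtons on the block. To shut it needs the first 61 mm of the bay free.
- button (a joint): Travel (m) of the load button into the load cell: 0 when free, grows as it is pressed in +x of the dock. Sprung: about 2 N to start it, then 4 N per mm, so 12 N is 2.5 mm and 20 N is 4.5 mm. While the block slides, the gate and friction resist the push with up to about 5 N; at rest against the button, the push is about the button's own force, within 2 N.
- wrench: Steel wrench 170 mm long lying on the bench beyond the dock; leave it alone.
- weight: Brass weight 48 mm across and 58 mm high with a knob on top, standing on the bench; leave it alone.
- driver: Screwdriver lying on the bench; leave it alone.
- collar: Steel collar 44 mm across and 20 mm high lying on the bench, near the robot; leave it alone.

How it is judged:
By the outcome, as a careful person would: the job done as asked, in the order asked, and still so for the second after the job is handed in, with the robot touching nothing.
It also fails if it takes over 72 s, if anything falls off the work surface, if the arm or the gripper's body presses on something with over 40 N, if the wrist force passes 120 N, or if a joint passes its speed limit or range.

## Robot

A 6-joint arm with a two-finger parallel gripper is mounted at the origin on the work surface. World frame = base frame: x ahead of the robot, y to its left, z up, the work surface at z = 0. Lengths are in mm, angles in degrees, forces in N, time in s.
With the tool pointing down it reaches from about 225 to 875 mm from the base axis. Payload 3.4 kg.
Tool frame: the origin (TCP) lies midway between the tips of the shut fingers; the grasp point (between the pads) lies 19 mm behind it; z points along the fingers, x is the direction in which the jaws open and shut, and the axes are right-handed (so a half turn about z gives the same grasp; the last joint's range is limited). The gripper opens to 85 mm and grips with 20 to 120 N. Pads are 22 mm wide; open, the fingers measure 114 mm over their backs; the gripper's body (76 mm by 85 mm) begins 54 mm behind the grasp point. The pads swing forward as they close: fully open they stand 13 mm farther back than shut.
Start: joints at [56.608, 15.808, 86.224, -0, 77.962, -6.933], TCP at [256.219, 514.798, 208.028] pointing down, gripper open.
Joint ranges: [-165.64, 165.64], [-43.16, 119.46], [12.63, 154.43], [-67.54, 247.53], [6.08, 155.33], [-154.97, 154.97]. Speed limits (degrees/s): [147.25, 147.25, 180, 180, 180, 180].

## Interface

Orientations are given as [roll, pitch, yaw] about the fixed x, y, z axes, in that order (R = Rz(yaw) Ry(pitch) Rx(roll)).
In Python, from workcell import arm gives the robot as it stands.
- The arm moves only by the tool jog_arm, never from a script. Its arguments are lists of equal length, an entry for each row: "slide": the shift along the tool's x, y, z in m, a list of three; "rotation": the turn, a rotation vector about the tool's x, y, z in rad, a list of three; "jaw": the closure in counts, from 0 (fully open) to 255 (shut). A call has 1 to 20 rows; each row shifts and turns the commanded pose from where the row before left it, along the tool's axes as they then stand; what a row does not reach is not made up. A row lasts 1/8 s, in which the tool goes at most 62.5 mm and 10.7 degrees, less where a joint would pass 70% of its speed; a pose out of reach is approached as far as the arm can. A call with a gripper value outside its range is refused whole. The fingers move at their own pace and stop on an object; "grip_force" is the grip in N (left out, the last holds). Time passes only in rows, so rows that do not move let the fingers close. It gives the time, the measured TCP pose, the force and the opening at its end, in the units of the state.
- arm.sense(): the state, without advancing time (a new reading comes with each control period).
- arm.snapshot(name): name is "scene" or "top" or "wrist"; returns (picture, depth): 480x640x3 uint8, blue, green, red; 480x640 float32, mm along the optical axis (not along the pixel's ray), 0 where there is no reading.
- arm.camera_info(name): a dict with "fx", "fy", "cx", "cy" (pixels), "T" (4x4, takes a point from camera to world coordinates). Camera axes: x right, y down, z forward; pixel columns grow to the right and rows downward; lengths in mm; the calibration is good to about 2 mm. A picture is of the moment at which its call begins: read the wrist's pose just before it. camera_info takes no time and is no camera call; for the wrist camera it gives the pose at the moment of the call.
- arm.job_done(): hands the job in, once; it reports no verdict.
Trained networks look in the newest picture that a camera, given by its name, has taken for a name from the list of things; names that differ only in an ending like _2 or _b are one class to them, and where a whole thing is asked for, a point or a joint stands for the part that bears it (a point fixed in the world has none). Each returns a list of dicts, best first, with "confidence" (0 to 1); they miss things now and then, are a little off and sometimes report something else, mostly with a low value. They report only what shows in the picture. A call takes as long as a camera call.
- arm.look_for(camera, target): "point" ([column, row] in pixels, amid what is visible of it).
- arm.outline_of(camera, target): "region" (480x640 bool, what is visible of it) and "point" ([column, row] in pixels, amid what is visible of it).
The state is a dict: "clock": time; "qpos": joint angles; "qvel": joint speeds; "joint_torque": joint torques, N m; "tcp_pos": TCP position; "orientation": TCP orientation; "ft_force": force on the tool from outside, world axes, zero at the start; "moment": the same for the moment, N m; "finger_gap": opening from 0.0 (shut) to 1.0 (fully open).
Only numpy, scipy, OpenCV 4.12 (cv2) and the standard library are available. Lean on these libraries where they do the work, as an engineer would, in place of code of your own. Each camera call takes 0.05 s, during which the arm holds its last target. There are 200 camera calls.

## Working session

There is one attempt and no reset: what is moved stays moved. The work goes in short steps, Python scripts to look and compute and a tool call to move; the robot and the scene stay as the last step left them, time stands still between calls to the robot, and variables do not carry over. Pictures are saved under pics/ and viewed, about 8 in all and at most 12, crops included, and the job is handed in when it is done.

Besides the shell and the picture viewer there is one more tool, called after "Request:" by a JSON object that holds its "api" and its "payload", one argument or row to a line. jog_arm: Moves the arm, as the interface text tells. Its arguments: {"type":"object","properties":{"slide":{"type":"array"},"rotation":{"type":"array"},"jaw":{"type":"array"},"grip_force":{"type":"number"}},"required":["slide","rotation","jaw"]}

```bash
mkdir -p pics; ls
cat > h.py <<'E'
import numpy as np,cv2
from workcell import arm
def snap(c,fn=None):
    info=arm.camera_info(c); p,d=arm.snapshot(c)
    if fn: cv2.imwrite('pics/'+fn,p)
    return p,d,info
def world(info,u,v,z):  # depth z
    P=np.array([(u-info['cx'])/info['fx']*z,(v-info['cy'])/info['fy']*z,z,1+0*z]) 
    return (info['T']@P)[:3]
def cloud(info,d):
    v,u=np.mgrid[:480,:640]; z=d
    P=np.stack([(u-info['cx'])/info['fx']*z,(v-info['cy'])/info['fy']*z,z,np.ones_like(z)],-1)
    return (P@info['T'].T)[...,:3]
E
python3 - <<'E'
from h import *
for c in ['top','scene']:
    p,d,i=snap(c,c+'0.png'); X=cloud(i,d)
    print(c,i['T'].round(2).tolist(),i['fx'])
    for t in ['block_center','dock','gate','button','wrench','weight','driver','collar']:
        r=arm.outline_of(c,t)[:1]
        for k in r:
            m=k['region']&(d>0); q=X[m]
            print(t,round(k['confidence'],2),np.round(k['point']),m.sum(),np.median(q,0).round(),q.min(0).round(),q.max(0).round(),np.percentile(q[:,2],[10,50,90]).round(1))
print(arm.sense())
E
```

```text
pics
top [[-0.03, -0.99, 0.11, 426.02], [-1.0, 0.03, -0.01, -142.11], [0.01, -0.11, -0.99, 1099.11], [0.0, 0.0, 0.0, 1.0]] 614.1054119825699
block_center 0.8 [368. 249.] 1249 [ 524. -247.   38.] [ 483. -287.   -3.] [ 566. -206.   45.] [34.7 37.8 40.3]
dock 0.61 [168. 294.] 18916 [451. 102.  13.] [257.  14.  -5.] [659. 195.  73.] [ 9.5 12.5 40.5]
gate 0.58 [174. 279.] 51 [480.  90.  43.] [478.  74.  17.] [484. 103.  48.] [31.9 43.3 46.4]
button 0.28 [167. 280.] 121 [481. 100.  42.] [476.  62.   8.] [485. 132.  48.] [13.5 41.8 46.1]
wrench 0.81 [227. 124.] 1007 [763.   1.   7.] [690. -50.  -4.] [849.  52.  13.] [3.9 7.1 9.9]
weight 0.96 [346. 134.] 665 [ 732. -219.   37.] [ 715. -244.   -5.] [ 773. -198.   63.] [16.4 37.3 59. ]
driver 0.97 [445. 342.] 1078 [ 361. -379.   21.] [ 326. -510.   -6.] [ 412. -320.   31.] [12.6 21.1 25.7]
collar 0.72 [379. 344.] 440 [ 361. -259.   19.] [ 338. -282.   -5.] [ 382. -236.   27.] [ 1.3 18.9 22. ]
scene [[0.02, 0.68, -0.73, 1219.24], [1.0, -0.02, 0.01, -171.43], [-0.0, -0.73, -0.68, 656.47], [0.0, 0.0, 0.0, 1.0]] 532.2514913612428
block_center 0.69
[... 755 characters left out ...]
382. -239.   23.] [ 3.8 15.8 20.1]
{'clock': 0.9, 'qpos': array([ 5.66095469e+01,  1.58064227e+01,  8.62253189e+01, -3.51310488e-04,
        7.79619408e+01, -6.93449435e+00]), 'qvel': array([-0.04753369,  0.08862901, -0.00918322, -0.01629683, -0.13357737,
       -0.0416159 ]), 'joint_torque': array([-1.81672382e-03, -4.16630137e+01, -2.46097720e+01, -6.76592231e-05,
       -3.76963374e-05, -4.44146693e-06]), 'tcp_pos': array([256.20553342, 514.79626558, 208.03651165]), 'orientation': array([ 1.79998896e+02, -6.22997335e-03,  6.35441146e+01]), 'ft_force': array([ 0.39176963, -0.79565539,  0.18581093]), 'moment': array([-0.01104765, -0.03125349, -0.01484036]), 'finger_gap': 0.9977248319606967}
```

Run:
```python
from h import *
for c in ['top','scene']:
    p,d,i=snap(c); X=cloud(i,d)
    for t,lo,hi in [('block_center',30,46),('dock',7,17)]:
        k=arm.outline_of(c,t)[0]
        m=cv2.dilate(k['region'].astype(np.uint8),np.ones((3,3)))>0
        m&=(d>0)&(X[...,2]>lo)&(X[...,2]<hi)
        q=X[m][:,:2].astype(np.float32)
        print(c,t,cv2.minAreaRect(q),X[m][:,2].mean())
        if t=='dock': 
            n,l,s,cc=cv2.connectedComponentsWithStats(m.astype(np.uint8)); print(s[1:,4].max())
            # fences
            f=(d>0)&(X[...,2]>36)&(X[...,2]<44)&(abs(X[...,1]-100)<100)
            print('fence',cv2.minAreaRect(X[f][:,:2].astype(np.float32)))
    cv2.imwrite(f'pics/{c}1.png',cv2.resize(p[180:420,40:440] if c=='top' else p[100:400,200:600],None,fx=2,fy=2))
```

```text
top block_center ((525.4918823242188, -247.57806396484375), (56.03531265258789, 66.92807006835938), 45.75508499145508) 37.845488493885135
top dock ((456.9886779785156, 103.71246337890625), (151.13226318359375, 390.558837890625), 85.92251586914062) 11.980232055111394
15022
fence ((414.99627685546875, 105.60498046875), (113.70123291015625, 270.4042053222656), 86.31234741210938)
scene block_center ((524.4384155273438, -248.27894592285156), (60.162837982177734, 68.22976684570312), 45.65896224975586) 37.04423972542601
scene dock ((454.6152038574219, 102.6748275756836), (151.21505737304688, 396.39678955078125), 85.91519927978516) 11.556645966311317
8726
fence ((282.88934326171875, 84.57612609863281), (551.2123413085938, 131.223388671875), 4.689639568328857)
```

View pics/top1.png

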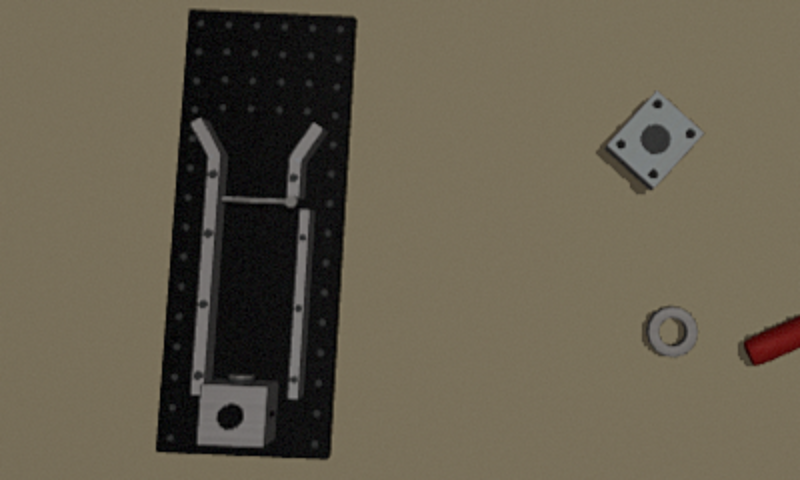

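View pics/scene1.png

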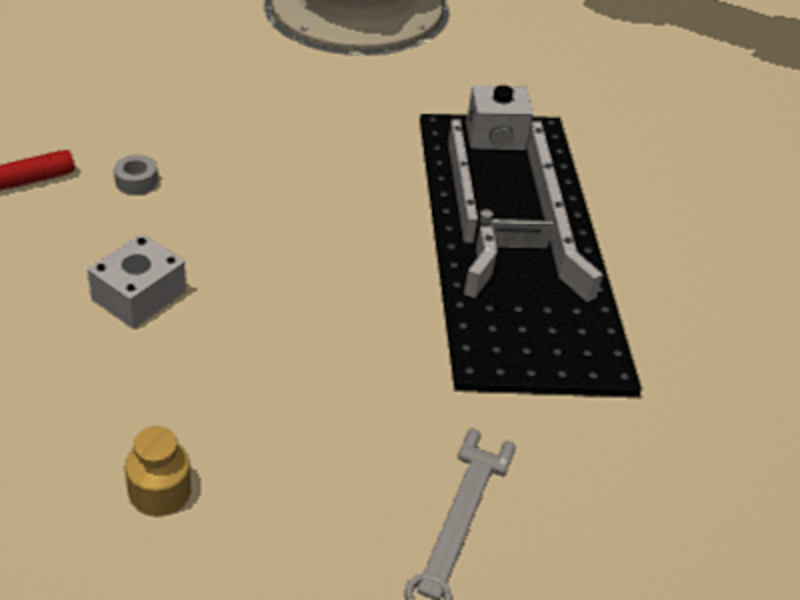

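Request:
{"api": "jog_arm", "payload": {
  "slide": [
    [0, 0, 0],
    [0, 0, 0],
    [-0.0224, 0.0453, 0],
    [-0.0224, 0.0453, 0],
    [-0.0224, 0.0453, 0],
    [-0.0224, 0.0453, 0],
    [-0.0224, 0.0453, 0],
    [-0.0224, 0.0453, 0],
    [-0.0224, 0.0453, 0],
    [-0.0224, 0.0453, 0],
    [-0.0224, 0.0453, 0],
    [-0.0224, 0.0453, 0],
    [-0.0224, 0.0453, 0],
    [-0.0224, 0.0453, 0],
    [-0.0224, 0.0453, 0],
    [-0.0224, 0.0453, 0],
    [-0.0224, 0.0453, 0],
    [-0.0224, 0.0453, 0]
  ],
  "rotation": [
    [0, 0, 0.1554],
    [0, 0, 0.1554],
    [0, 0, 0],
    [0, 0, 0],
    [0, 0, 0],
    [0, 0, 0],
    [0, 0, 0],
    [0, 0, 0],
    [0, 0, 0],
    [0, 0, 0],
    [0, 0, 0],
    [0, 0, 0],
    [0, 0, 0],
    [0, 0, 0],
    [0, 0, 0],
    [0, 0, 0],
    [0, 0, 0],
    [0, 0, 0]
  ],
  "jaw": [0, 0, 0, 0, 0, 0, 0, 0, 0, 0, 0, 0, 0, 0, 0, 0, 0, 0],
  "grip_force": 50
}}

```text
clock: 3.45
tcp_pos: [525.6, -249.4, 208.1]
orientation: [180.0, -0.0, 45.7]
ft_force: [0.8, 0.2, -0.4]
finger_gap: 1.003
```

```bash
cat > mb.py <<'E'
from h import *
s=arm.sense(); p,d,i=snap('wrist','wblock.png'); X=cloud(i,d)
print(s['clock'],s['tcp_pos'].round(1),s['orientation'].round(2))
for k in arm.outline_of('wrist','block_center')[:1]:
    m=cv2.dilate(k['region'].astype(np.uint8),np.ones((3,3)))>0
    m&=(d>0)
    z=np.median(X[m][:,2]); m&=abs(X[...,2]-z)<6
    print(k['confidence'],k['point'],z,cv2.minAreaRect(X[m][:,:2].astype(np.float32)))
E
python3 mb.py
```

```text
3.45 [ 525.6 -249.4  208.1] [ 1.7998e+02 -3.0000e-02  4.5710e+01]
0.61 [319.6, 206.3] 37.334234277678206 ((522.8588256835938, -247.1885528564453), (55.97615051269531, 64.93386840820312), 45.782840728759766)
```

View pics/wblock.png

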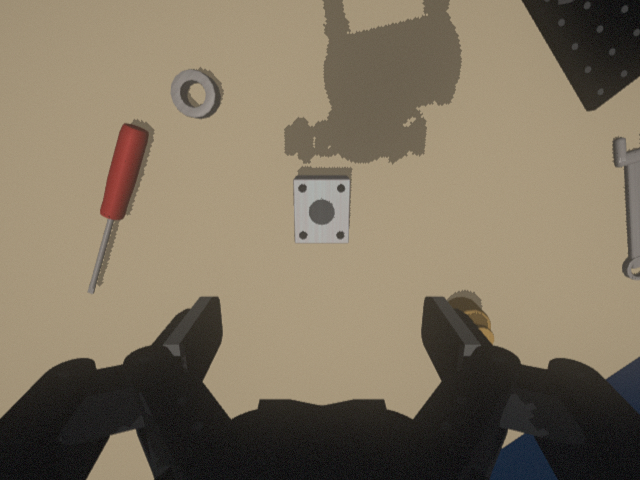

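Request:
{"api": "jog_arm", "payload": {
  "slide": [
    [0, -0.0025, 0.03],
    [0, 0, 0.045],
    [0, 0, 0.045],
    [0, 0, 0.04],
    [0, 0, 0.025],
    [0, 0, 0.012],
    [0, 0, 0.005],
    [0, 0, 0],
    [0, 0, 0],
    [0, 0, 0],
    [0, 0, 0],
    [0, 0, 0],
    [0, 0, 0],
    [0, 0, 0]
  ],
  "rotation": [
    [0, 0, 0],
    [0, 0, 0],
    [0, 0, 0],
    [0, 0, 0],
    [0, 0, 0],
    [0, 0, 0],
    [0, 0, 0],
    [0, 0, 0],
    [0, 0, 0],
    [0, 0, 0],
    [0, 0, 0],
    [0, 0, 0],
    [0, 0, 0],
    [0, 0, 0]
  ],
  "jaw": [0, 0, 0, 0, 0, 0, 0, 0, 255, 255, 255, 255, 255, 255]
}}

```text
clock: 5.3
tcp_pos: [523.8, -246.6, 7.5]
orientation: [179.9, -0.0, 45.7]
ft_force: [-1.9, 0.0, 4.5]
finger_gap: 0.628
```

Request:
{"api": "jog_arm", "payload": {
  "slide": [
    [0, 0, -0.01],
    [0, 0, -0.02],
    [0, 0, -0.03],
    [0, 0, -0.03],
    [0, 0, -0.02],
    [0, 0, 0],
    [0, 0, 0],
    [0, 0, 0],
    [0, 0, 0],
    [0.0244, 0.0038, 0],
    [0.04, 0.006, 0],
    [0.05, 0.0075, 0],
    [0.055, 0.0085, 0],
    [0.055, 0.0085, 0],
    [0.05, 0.0075, 0],
    [0.04, 0.006, 0],
    [0.02, 0.003, 0],
    [0.01, 0.002, 0],
    [0, 0, 0]
  ],
  "rotation": [
    [0, 0, 0],
    [0, 0, 0],
    [0, 0, 0],
    [0, 0, 0],
    [0, 0, 0],
    [0, 0, -0.1754],
    [0, 0, -0.1754],
    [0, 0, -0.1754],
    [0, 0, -0.1754],
    [0, 0, 0],
    [0, 0, 0],
    [0, 0, 0],
    [0, 0, 0],
    [0, 0, 0],
    [0, 0, 0],
    [0, 0, 0],
    [0, 0, 0],
    [0, 0, 0],
    [0, 0, 0]
  ],
  "jaw": [255, 255, 255, 255, 255, 255, 255, 255, 255, 255, 255, 255, 255, 255, 255, 255, 255, 255, 255]
}}

```text
clock: 7.68
tcp_pos: [600.3, 93.3, 115.8]
orientation: [-180.0, 0.0, 85.9]
ft_force: [-0.1, -0.7, -5.4]
finger_gap: 0.631
```

```bash
cat > md.py <<'E'
from h import *
import sys
s=arm.sense(); p,d,i=snap('wrist',sys.argv[1]); X=cloud(i,d)
print(s['clock'],s['tcp_pos'].round(1),s['orientation'].round(2),s['ft_force'],s['finger_gap'])
th=np.radians(175.92); O=np.array([481.4,101.7]); D=np.array([[np.cos(th),np.sin(th)],[-np.sin(th),np.cos(th)]])
Q=(X[...,:2]-O)@D.T; Z=X[...,2]
for x0 in range(-35,150,20):
    for sgn in (1,-1):
        m=(d>0)&(abs(Q[...,0]-x0)<8)&(abs(Z-40)<4)&(Q[...,1]*sgn>15)&(Q[...,1]*sgn<60)
        if m.sum()>15:
            y=Q[m][:,1]; print(x0,sgn,m.sum(),np.percentile(y,[2,98]).round(1))
g=(d>0)&(Z>36)&(Z<50)&(abs(Q[...,0])<15)&(abs(Q[...,1])<22)
if g.sum(): print('gate',g.sum(),np.percentile(Q[g],[2,50,98],axis=0).round(1).tolist(),np.median(Z[g]))
b=(d>0)&(Z>22)&(Z<40)&(abs(Q[...,0]-148)<20)&(abs(Q[...,1])<8)
if b.sum(): print('button',b.sum(),np.percentile(Q[b][:,0],[2,20,50,98]).round(1))
for x0 in (-160,-120,-80):
    m=(d>0)&(abs(Q[...,0]-x0)<8)&(abs(Z-12)<4)
    if m.sum()>15: print('board',x0,np.percentile(Q[m][:,1],[1,99]).round(1),np.median(Z[m]))
E
python3 md.py wdock.png
```

```text
7.675 [600.3  93.3 115.8] [-1.7997e+02  4.0000e-02  8.5950e+01] [-0.05331628 -0.71575172 -5.36048006] 0.6314138459700279
-35 1 413 [29.5 42.8]
-35 -1 407 [-43.7 -30.8]
-15 1 417 [29.5 39.2]
-15 -1 421 [-40.3 -30.5]
5 1 383 [15.4 48.8]
5 -1 600 [-40.3 -15.8]
25 1 414 [41.3 49.2]
25 -1 497 [-40.2 -30.6]
gate 693 [[-1.4, -20.8], [0.5, 0.7], [3.1, 20.9]] 42.67111140718552
board -160 [-74.6  73.6] 11.42224919212822
board -120 [-74.7  73.6] 11.319638704647105
board -80 [-73.5  72.2] 11.375306118955905
```

View pics/wdock.png

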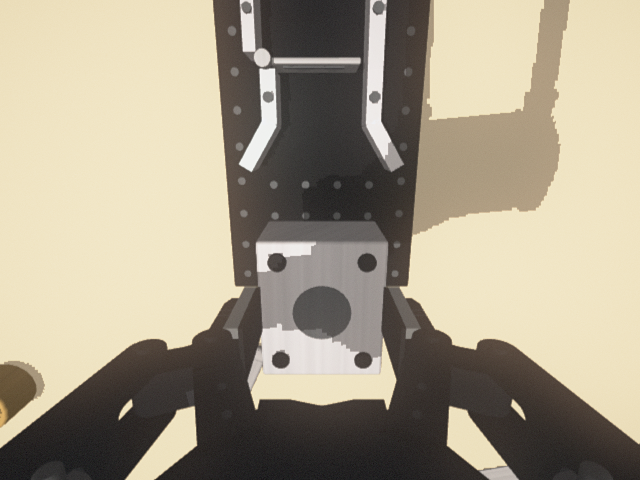

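Request:
{"api": "jog_arm", "payload": {
  "slide": [
    [0.0006, 0, 0.015],
    [0, 0, 0.025],
    [0, 0, 0.025],
    [0, 0, 0.018],
    [0, 0, 0.008],
    [0, 0, 0.0035],
    [0, 0, 0.001],
    [0, 0, 0.0005],
    [0, 0, 0]
  ],
  "rotation": [
    [0, 0, 0],
    [0, 0, 0],
    [0, 0, 0],
    [0, 0, 0],
    [0, 0, 0],
    [0, 0, 0],
    [0, 0, 0],
    [0, 0, 0],
    [0, 0, 0]
  ],
  "jaw": [255, 255, 255, 255, 255, 255, 255, 255, 255]
}}

```text
clock: 8.85
tcp_pos: [600.8, 94.4, 20.6]
orientation: [179.9, -0.0, 85.9]
ft_force: [-0.8, 0.3, -5.0]
finger_gap: 0.623
```

Request:
{"api": "jog_arm", "payload": {
  "slide": [
    [0, 0, 0.0005],
    [0, 0, 0.0005],
    [0, 0, 0]
  ],
  "rotation": [
    [0, 0, 0],
    [0, 0, 0],
    [0, 0, 0]
  ],
  "jaw": [255, 255, 255]
}}

```text
clock: 9.22
tcp_pos: [600.6, 94.5, 19.6]
orientation: [180.0, -0.0, 85.9]
ft_force: [-1.7, 0.0, 0.4]
finger_gap: 0.626
```

Request:
{"api": "jog_arm", "payload": {
  "slide": [
    [0, 0, 0],
    [0, 0, 0],
    [0, 0, 0],
    [0, 0, 0],
    [0, 0, -0.015],
    [0, 0, -0.03],
    [0, 0, -0.03],
    [0, 0, -0.015],
    [0, 0.03, 0],
    [0, 0.035, 0],
    [0, 0, 0],
    [0, 0, 0]
  ],
  "rotation": [
    [0, 0, 0],
    [0, 0, 0],
    [0, 0, 0],
    [0, 0, 0],
    [0, 0, 0],
    [0, 0, 0],
    [0, 0, 0],
    [0, 0, 0],
    [0, 0, 0],
    [0, 0, 0],
    [0, 0, 0],
    [0, 0, 0]
  ],
  "jaw": [0, 0, 0, 0, 0, 0, 0, 0, 215, 215, 215, 215]
}}

```text
clock: 10.72
tcp_pos: [664.2, 89.8, 108.5]
orientation: [-179.9, 0.0, 85.9]
ft_force: [-0.9, 0.7, 0.4]
finger_gap: 0.16
```

```bash
cat > mp.py <<'E'
from h import *
import sys
th=np.radians(175.92); O=np.array([481.4,102.3]); D=np.array([[np.cos(th),np.sin(th)],[-np.sin(th),np.cos(th)]])
s=arm.sense(); print(s['clock'],s['tcp_pos'].round(1),(D@(s['tcp_pos'][:2]-O)).round(1),s['orientation'].round(2),s['ft_force'].round(1),'fx',(D@s['ft_force'][:2]).round(1),s['finger_gap'].round(3))
for c in sys.argv[1:]:
    p,d,i=snap(c,f'{c}_{int(s["clock"]*10)}.png'); X=cloud(i,d)
    for k in arm.outline_of(c,'block_center')[:1]:
        m=cv2.dilate(k['region'].astype(np.uint8),np.ones((3,3)))>0
        m&=(d>0); m&=abs(X[...,2]-50)<6
        Q=(X[m][:,:2]-O)@D.T
        print(c,k['confidence'],np.median(X[m][:,2]),cv2.minAreaRect(Q.astype(np.float32)))
E
python3 mp.py wrist top
```

```text
Traceback (most recent call last):
  File "mp.py", line 4, in <module>
    s=arm.sense(); print(s['clock'],s['tcp_pos'].round(1),(D@(s['tcp_pos'][:2]-O)).round(1),s['orientation'].round(2),s['ft_force'].round(1),'fx',(D@s['ft_force'][:2]).round(1),s['finger_gap'].round(3))
                                                                                                                                                                                 ^^^^^^^^^^^^^^^^^^^^^
AttributeError: 'float' object has no attribute 'round'
```

```bash
sed -i "s/s\['finger_gap'\].round(3)/round(s['finger_gap'],3)/" mp.py; python3 mp.py wrist top; ls pics
```

```text
10.725 [664.2  89.8 108.5] [-183.3   -0.5] [-179.88    0.     85.93] [-0.9  0.7  0.4] fx [ 0.9 -0.7] 0.16
wrist 0.81 49.44467400776941 ((-119.91079711914062, -1.5947341918945312), (56.10045623779297, 65.18346405029297), 89.9570541381836)
top 0.59 50.18157062803266 ((-121.81187438964844, -1.1966228485107422), (57.10050964355469, 66.6080093383789), 89.69317626953125)
scene0.png
scene1.png
top0.png
top1.png
top_107.png
wblock.png
wdock.png
wrist_107.png
```

View pics/wrist_107.png

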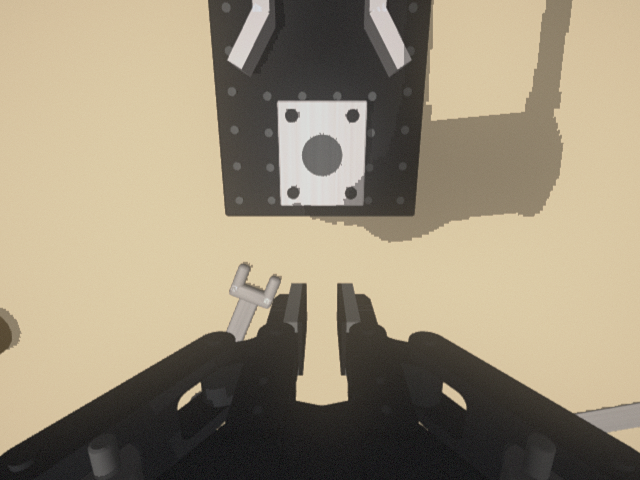

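Request:
{"api": "jog_arm", "payload": {
  "slide": [
    [0, 0, 0.02],
    [0, 0, 0.03],
    [0, 0, 0.025],
    [0, 0, 0.01],
    [0, 0, 0.0035],
    [0, 0, 0],
    [0, -0.008, 0],
    [0, -0.005, 0],
    [0, -0.004, 0],
    [0, -0.004, 0],
    [0, -0.005, 0],
    [0, -0.006, 0],
    [0, -0.008, 0],
    [0, -0.008, 0],
    [0, -0.008, 0],
    [0, -0.008, 0],
    [0, -0.008, 0],
    [0, -0.008, 0],
    [0, -0.004, 0],
    [0, 0, 0]
  ],
  "rotation": [
    [0, 0, 0],
    [0, 0, 0],
    [0, 0, 0],
    [0, 0, 0],
    [0, 0, 0],
    [0, 0, 0],
    [0, 0, 0],
    [0, 0, 0],
    [0, 0, 0],
    [0, 0, 0],
    [0, 0, 0],
    [0, 0, 0],
    [0, 0, 0],
    [0, 0, 0],
    [0, 0, 0],
    [0, 0, 0],
    [0, 0, 0],
    [0, 0, 0],
    [0, 0, 0],
    [0, 0, 0]
  ],
  "jaw": [255, 255, 255, 255, 255, 255, 255, 255, 255, 255, 255, 255, 255, 255, 255, 255, 255, 255, 255, 255],
  "grip_force": 30
}}

```text
clock: 13.42
tcp_pos: [580.3, 95.8, 20.3]
orientation: [-179.9, 0.0, 85.9]
ft_force: [1.8, 0.1, 1.9]
finger_gap: 0.002
```

```bash
python3 mp.py wrist top scene
```

```text
13.425 [580.3  95.8  20.3] [-99.1  -0.6] [-179.89    0.     85.93] [1.8 0.1 1.9] fx [-1.8 -0.2] 0.002
wrist 0.85 49.41386405654579 ((-54.166316986083984, -1.4984455108642578), (66.36375427246094, 56.355045318603516), 0.06532026827335358)
top 0.8 50.110445484575166 ((-57.40322494506836, -1.090078353881836), (69.1852035522461, 57.401275634765625), 0.4701733887195587)
scene 0.68 49.173293982102905 ((-69.61235046386719, 5.9696502685546875), (82.67269897460938, 54.79782485961914), 23.381975173950195)
```

```bash
ls -t pics|head -3; python3 -c "
import cv2,glob
t=sorted(glob.glob('pics/top_1*'))[-1];w=sorted(glob.glob('pics/scene_*'))[-1]
a=cv2.resize(cv2.imread(t)[180:420,80:280],None,fx=2,fy=2);b=cv2.resize(cv2.imread(w)[120:360,380:580],None,fx=2,fy=2)
cv2.imwrite('pics/pair1.png',cv2.hconcat([a,b]))"
```

```text
scene_134.png
top_134.png
wrist_134.png
```

View pics/pair1.png

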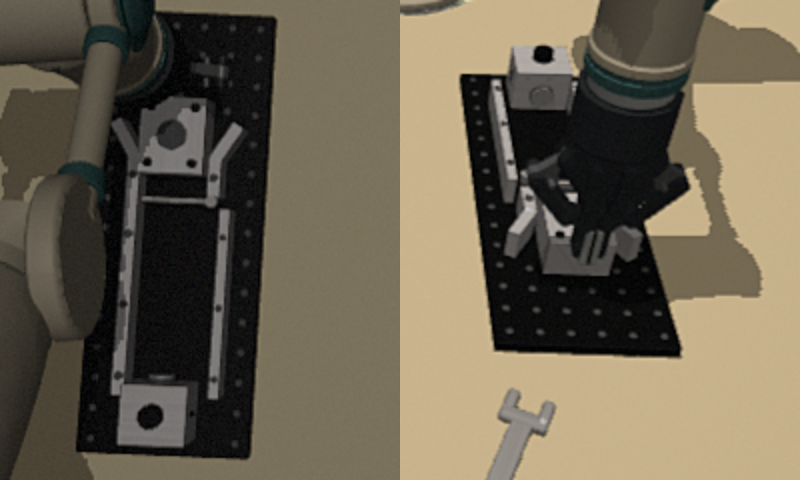

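Request:
{"api": "jog_arm", "payload": {
  "slide": [
    [0, -0.004, 0],
    [0, -0.007, 0],
    [0, -0.007, 0],
    [0, -0.007, 0],
    [0, -0.007, 0],
    [0, -0.007, 0],
    [0, -0.007, 0],
    [0, -0.007, 0],
    [0, -0.007, 0]
  ],
  "rotation": [
    [0, 0, 0],
    [0, 0, 0],
    [0, 0, 0],
    [0, 0, 0],
    [0, 0, 0],
    [0, 0, 0],
    [0, 0, 0],
    [0, 0, 0],
    [0, 0, 0]
  ],
  "jaw": [255, 255, 255, 255, 255, 255, 255, 255, 255]
}}

```text
clock: 14.85
tcp_pos: [528.4, 99.9, 23.1]
orientation: [179.2, -0.1, 85.9]
ft_force: [7.7, 0.1, 0.4]
finger_gap: 0.001
```

```bash
python3 mp.py wrist
```

```text
14.85 [528.4  99.9  23.1] [-47.1  -1. ] [ 1.7917e+02 -7.0000e-02  8.5940e+01] [7.7 0.1 0.4] fx [-7.7 -0.6] 0.001
wrist 0.56 50.69678284183966 ((-1.9316520690917969, -1.6618804931640625), (66.17322540283203, 56.73624038696289), 0.0417623408138752)
```

Request:
{"api": "jog_arm", "payload": {
  "slide": [
    [0, 0, 0],
    [0, 0, 0]
  ],
  "rotation": [
    [0, 0, 0],
    [0, 0, 0]
  ],
  "jaw": [255, 255]
}}

```text
clock: 15.2
tcp_pos: [525.4, 100.1, 22.0]
orientation: [179.5, -0.1, 85.9]
ft_force: [6.1, 0.5, 1.1]
finger_gap: 0.002
```

```bash
python3 mp.py wrist top scene; python3 -c "
import cv2,glob
from workcell import arm
print(arm.sense()['qpos'].round(1),arm.sense()['joint_torque'].round(1))
t=sorted(glob.glob('pics/top_1*'))[-1];w=sorted(glob.glob('pics/scene_*'))[-1]
a=cv2.resize(cv2.imread(t)[180:420,80:280],None,fx=2,fy=2);b=cv2.resize(cv2.imread(w)[120:360,380:580],None,fx=2,fy=2)
cv2.imwrite('pics/pair2.png',cv2.hconcat([a,b]))"
```

```text
15.2 [525.4 100.1  22. ] [-44.   -0.9] [ 1.7953e+02 -5.0000e-02  8.5940e+01] [6.1 0.5 1.1] fx [-6. -1.] 0.002
wrist 0.7 50.19763448174433 ((1.2698478698730469, -1.4257621765136719), (57.39741897583008, 66.32093811035156), 89.97431182861328)
top 0.57 50.78904780026562 ((-0.8295707702636719, 2.0909271240234375), (65.98469543457031, 65.23992919921875), 0.09607236832380295)
scene 0.55 50.18087700344745 ((-18.115821838378906, 13.133140563964844), (81.09786987304688, 44.736392974853516), 46.3228759765625)
[  3.3  22.1 106.7  -0.   50.8 -82.6] [  0.7 -40.6 -13.7   0.2   2.1  -0. ]
```

View pics/pair2.png

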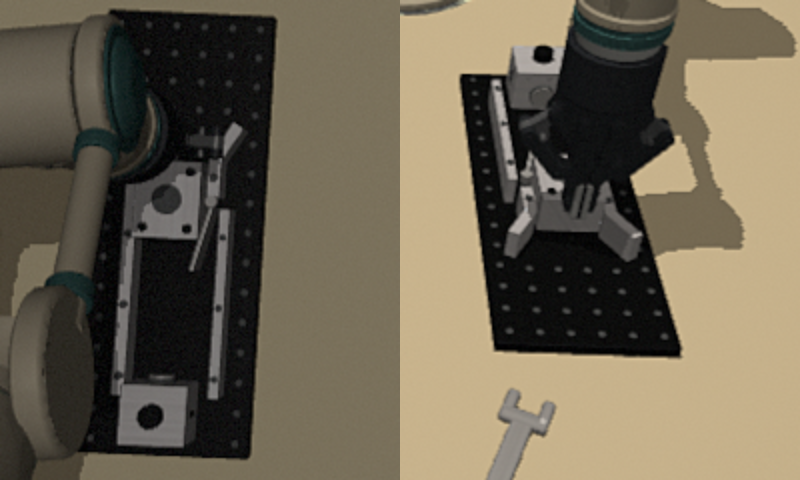

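Request:
{"api": "jog_arm", "payload": {
  "slide": [
    [0, -0.004, 0],
    [0, -0.007, 0],
    [0, -0.007, 0],
    [0, -0.007, 0],
    [0, -0.007, 0],
    [0, -0.007, 0],
    [0, -0.007, 0],
    [0, -0.007, 0],
    [0, -0.007, 0],
    [0, -0.007, 0],
    [0, -0.007, 0],
    [0, -0.007, 0],
    [0, -0.007, 0],
    [0, 0, 0],
    [0, 0, 0]
  ],
  "rotation": [
    [0, 0, 0],
    [0, 0, 0],
    [0, 0, 0],
    [0, 0, 0],
    [0, 0, 0],
    [0, 0, 0],
    [0, 0, 0],
    [0, 0, 0],
    [0, 0, 0],
    [0, 0, 0],
    [0, 0, 0],
    [0, 0, 0],
    [0, 0, 0],
    [0, 0, 0],
    [0, 0, 0]
  ],
  "jaw": [255, 255, 255, 255, 255, 255, 255, 255, 255, 255, 255, 255, 255, 255, 255]
}}

```text
clock: 17.38
tcp_pos: [432.2, 105.8, 20.2]
orientation: [-179.8, 0.1, 86.0]
ft_force: [1.1, -0.8, -0.1]
finger_gap: 0.001
```

```bash
python3 mp.py wrist top scene; python3 md.py w_a.png | grep button
```

```text
17.375 [432.2 105.8  20.2] [49.3 -0. ] [-1.7982e+02  6.0000e-02  8.5960e+01] [ 1.1 -0.8 -0.1] fx [-1.1  0.7] 0.001
wrist 0.66 49.42805833897168 ((94.50519561767578, -1.1513805389404297), (67.09584045410156, 56.51261901855469), 1.632828950881958)
top 0.56 49.943297969419746 ((93.90582275390625, -0.3064899444580078), (63.7545166015625, 57.764278411865234), 2.421955108642578)
scene 0.83 49.22390585989649 ((70.90768432617188, 1.3161430358886719), (58.34394836425781, 80.67738342285156), 88.0344467163086)
button 514 [150.2 150.4 150.6 156.2]
```

Request:
{"api": "jog_arm", "payload": {
  "slide": [
    [0, -0.003, 0],
    [0, -0.004, 0],
    [0, -0.004, 0],
    [0, -0.004, 0],
    [0, -0.003, 0],
    [0, 0, 0],
    [0, 0, 0]
  ],
  "rotation": [
    [0, 0, 0],
    [0, 0, 0],
    [0, 0, 0],
    [0, 0, 0],
    [0, 0, 0],
    [0, 0, 0],
    [0, 0, 0]
  ],
  "jaw": [255, 255, 255, 255, 255, 255, 255]
}}

```text
clock: 18.6
tcp_pos: [415.6, 107.6, 20.5]
orientation: [-180.0, -0.0, 85.9]
ft_force: [2.7, 0.1, 1.4]
finger_gap: 0.001
```

```bash
python3 mp.py wrist top;python3 md.py w_b.png | grep button
```

```text
18.6 [415.6 107.6  20.5] [66.  -0.6] [-1.7997e+02 -1.0000e-02  8.5930e+01] [2.7 0.1 1.4] fx [-2.7 -0.3] 0.001
wrist 0.65 49.408254968995536 ((111.05728149414062, -1.8818950653076172), (66.38667297363281, 56.40613555908203), 0.15749159455299377)
top 0.57 49.948636968065784 ((112.18419647216797, -2.4035072326660156), (60.52566909790039, 59.561729431152344), 1.9622541666030884)
button 266 [150.4 150.5 151.  156.5]
```

Request:
{"api": "jog_arm", "payload": {
  "slide": [
    [0, -0.0015, 0],
    [0, -0.0015, 0],
    [0, 0, 0],
    [0, 0, 0]
  ],
  "rotation": [
    [0, 0, 0],
    [0, 0, 0],
    [0, 0, 0],
    [0, 0, 0]
  ],
  "jaw": [255, 255, 255, 255]
}}

```text
clock: 19.35
tcp_pos: [412.5, 107.7, 20.4]
orientation: [-180.0, 0.0, 85.9]
ft_force: [1.4, -1.0, -0.2]
finger_gap: -0.0
```

Request:
{"api": "jog_arm", "payload": {
  "slide": [
    [0, -0.001, 0],
    [0, -0.001, 0],
    [0, 0, 0],
    [0, 0, 0]
  ],
  "rotation": [
    [0, 0, 0],
    [0, 0, 0],
    [0, 0, 0],
    [0, 0, 0]
  ],
  "jaw": [255, 255, 255, 255]
}}

```text
clock: 19.85
tcp_pos: [410.6, 107.8, 20.4]
orientation: [-180.0, -0.0, 85.9]
ft_force: [1.3, 0.2, -0.4]
finger_gap: 0.002
```

Request:
{"api": "jog_arm", "payload": {
  "slide": [
    [0, -0.001, 0],
    [0, -0.001, 0],
    [0, 0, 0],
    [0, 0, 0]
  ],
  "rotation": [
    [0, 0, 0],
    [0, 0, 0],
    [0, 0, 0],
    [0, 0, 0]
  ],
  "jaw": [255, 255, 255, 255]
}}

```text
clock: 20.35
tcp_pos: [409.4, 108.0, 20.6]
orientation: [180.0, -0.0, 85.9]
ft_force: [3.8, 0.0, -1.5]
finger_gap: 0.0
```

Request:
{"api": "jog_arm", "payload": {
  "slide": [
    [0, -0.001, 0],
    [0, 0, 0],
    [0, 0, 0]
  ],
  "rotation": [
    [0, 0, 0],
    [0, 0, 0],
    [0, 0, 0]
  ],
  "jaw": [255, 255, 255]
}}

```text
clock: 20.72
tcp_pos: [409.0, 108.1, 20.8]
orientation: [179.9, -0.0, 85.9]
ft_force: [5.0, -1.4, -0.5]
finger_gap: 0.001
```

Request:
{"api": "jog_arm", "payload": {
  "slide": [
    [0, -0.001, 0],
    [0, 0, 0],
    [0, 0, 0]
  ],
  "rotation": [
    [0, 0, 0],
    [0, 0, 0],
    [0, 0, 0]
  ],
  "jaw": [255, 255, 255]
}}

```text
clock: 21.1
tcp_pos: [408.7, 108.1, 20.9]
orientation: [179.8, -0.0, 85.9]
ft_force: [6.5, -1.0, -1.5]
finger_gap: -0.001
```

Run:
```python
from h import *
for k in range(5):
    s=arm.sense(); print(s['clock'],s['tcp_pos'].round(2),s['ft_force'].round(1)); arm.snapshot('top')
```

```text
21.1 [408.69 108.11  20.94] [ 6.5 -1.  -1.5]
21.15 [408.67 108.09  20.93] [ 5.6 -1.9 -0.5]
21.2 [408.68 108.12  20.93] [ 5.9 -1.8 -0.2]
21.25 [408.67 108.1   20.92] [ 6.2 -1.4 -1. ]
21.3 [408.68 108.09  20.94] [ 6.6 -2.  -0.7]
```

Request:
{"api": "jog_arm", "payload": {
  "slide": [
    [0, -0.001, 0],
    [0, -0.001, 0],
    [0, -0.001, 0],
    [0, 0, 0],
    [0, 0, 0],
    [0, 0, 0]
  ],
  "rotation": [
    [0, 0, 0],
    [0, 0, 0],
    [0, 0, 0],
    [0, 0, 0],
    [0, 0, 0],
    [0, 0, 0]
  ],
  "jaw": [255, 255, 255, 255, 255, 255]
}}

```text
clock: 22.1
tcp_pos: [408.0, 108.2, 21.5]
orientation: [179.6, -0.0, 86.0]
ft_force: [8.8, -2.7, -0.3]
finger_gap: 0.002
```

```bash
cat > f.py <<'E'
from h import *
for k in range(4):
    s=arm.sense(); print(s['clock'],s['tcp_pos'].round(2),s['orientation'].round(2),s['ft_force'].round(1)); arm.snapshot('top')
E
python3 f.py
```

```text
22.1 [408.04 108.2   21.48] [ 1.7955e+02 -2.0000e-02  8.5960e+01] [ 8.8 -2.7 -0.3]
22.15 [408.   108.17  21.46] [ 1.7956e+02 -2.0000e-02  8.5960e+01] [ 7.5 -2.4 -0.6]
22.2 [407.99 108.2   21.47] [ 1.7956e+02 -2.0000e-02  8.5960e+01] [ 8.3 -3.  -0.9]
22.25 [408.01 108.2   21.46] [ 1.7956e+02 -2.0000e-02  8.5960e+01] [ 8.4 -2.4 -0.8]
```

Request:
{"api": "jog_arm", "payload": {
  "slide": [
    [0, -0.001, 0],
    [0, -0.001, 0],
    [0, -0.001, 0],
    [0, -0.001, 0],
    [0, 0, 0],
    [0, 0, 0]
  ],
  "rotation": [
    [0, 0, 0],
    [0, 0, 0],
    [0, 0, 0],
    [0, 0, 0],
    [0, 0, 0],
    [0, 0, 0]
  ],
  "jaw": [255, 255, 255, 255, 255, 255]
}}

```text
clock: 23.05
tcp_pos: [407.2, 108.3, 22.2]
orientation: [179.2, -0.0, 86.0]
ft_force: [11.4, -4.1, 0.4]
finger_gap: 0.002
```

```bash
python3 f.py
```

```text
23.05 [407.18 108.32  22.22] [ 1.7921e+02 -3.0000e-02  8.5990e+01] [11.4 -4.1  0.4]
23.1 [407.16 108.33  22.2 ] [ 1.7922e+02 -3.0000e-02  8.5990e+01] [12.2 -3.5 -0. ]
23.15 [407.2  108.32  22.23] [ 1.7921e+02 -4.0000e-02  8.5980e+01] [12.2 -4.3 -0.8]
23.2 [407.19 108.3   22.2 ] [ 1.7922e+02 -3.0000e-02  8.5990e+01] [11.4 -4.3  1.6]
```

Request:
{"api": "jog_arm", "payload": {
  "slide": [
    [0, 0, 0],
    [0, 0, 0],
    [0, 0, 0],
    [0, 0, 0],
    [0, 0, 0],
    [0, 0, 0],
    [0, 0, 0],
    [0, 0, 0]
  ],
  "rotation": [
    [0, 0, 0],
    [0, 0, 0],
    [0, 0, 0],
    [0, 0, 0],
    [0, 0, 0],
    [0, 0, 0],
    [0, 0, 0],
    [0, 0, 0]
  ],
  "jaw": [255, 255, 255, 255, 255, 255, 255, 255]
}}

```text
clock: 24.25
tcp_pos: [407.2, 108.3, 22.2]
orientation: [179.2, -0.0, 86.0]
ft_force: [12.5, -3.5, -0.9]
finger_gap: 0.003
```

Request:
{"api": "jog_arm", "payload": {
  "slide": [
    [0, 0.002, 0],
    [0, 0.002, 0],
    [0, 0.002, 0],
    [0, 0.002, 0],
    [0, 0.002, 0],
    [0, 0.002, 0],
    [0, 0.002, 0],
    [0, 0, 0],
    [0, 0, 0]
  ],
  "rotation": [
    [0, 0, 0],
    [0, 0, 0],
    [0, 0, 0],
    [0, 0, 0],
    [0, 0, 0],
    [0, 0, 0],
    [0, 0, 0],
    [0, 0, 0],
    [0, 0, 0]
  ],
  "jaw": [255, 255, 255, 255, 255, 255, 255, 255, 255]
}}

```text
clock: 25.38
tcp_pos: [413.4, 107.6, 20.4]
orientation: [-180.0, 0.0, 85.9]
ft_force: [0.0, 0.0, 0.1]
finger_gap: 0.004
```

```bash
python3 mp.py wrist top scene; python3 -c "
import cv2,glob
t=sorted(glob.glob('pics/top_*'))[-1];w=sorted(glob.glob('pics/wrist_*'))[-1]
a=cv2.resize(cv2.imread(t)[180:420,80:280],None,fx=2,fy=2);b=cv2.resize(cv2.imread(w),(400,480))
cv2.imwrite('pics/pair3.png',cv2.hconcat([a,b]))"
```

```text
25.375 [413.4 107.6  20.4] [68.2 -0.5] [-179.95    0.     85.93] [0.  0.  0.1] fx [ 0. -0.] 0.004
wrist 0.92 49.41600328061759 ((117.4573974609375, -1.9062252044677734), (65.97642517089844, 56.39523696899414), 0.15322281420230865)
top 0.91 49.97074908876107 ((116.51200103759766, -1.882944107055664), (57.042640686035156, 67.82083129882812), 89.7134017944336)
scene 0.58 49.160248217993455 ((94.60968780517578, 12.212505340576172), (76.03936767578125, 57.48311233520508), 56.06550216674805)
```

View pics/pair3.png

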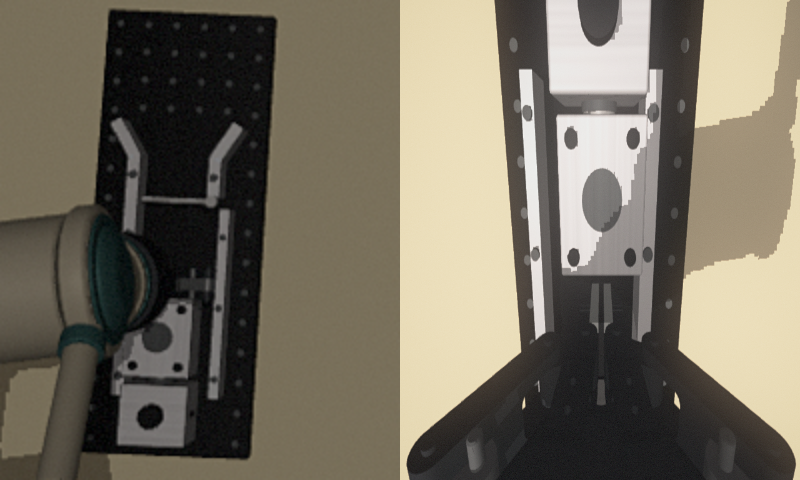

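Held at about 12 N for over a second. The block is against the button, the gate is shut and the finger is clear. I'll lift straight up next.

Request:
{"api": "jog_arm", "payload": {
  "slide": [
    [0, 0, -0.01],
    [0, 0, -0.02],
    [0, 0, -0.03],
    [0, 0, -0.03],
    [0, 0, -0.03],
    [0, 0, -0.03],
    [0, 0, -0.02],
    [0, 0.03, 0],
    [0, 0.03, 0],
    [0, 0.03, 0],
    [0, 0, 0],
    [0, 0, 0],
    [0, 0, 0]
  ],
  "rotation": [
    [0, 0, 0],
    [0, 0, 0],
    [0, 0, 0],
    [0, 0, 0],
    [0, 0, 0],
    [0, 0, 0],
    [0, 0, 0],
    [0, 0, 0],
    [0, 0, 0],
    [0, 0, 0],
    [0, 0, 0],
    [0, 0, 0],
    [0, 0, 0]
  ],
  "jaw": [255, 255, 255, 255, 255, 255, 255, 255, 255, 255, 255, 255, 255]
}}

```text
clock: 27.3
tcp_pos: [502.4, 101.4, 190.7]
orientation: [-180.0, -0.0, 85.9]
ft_force: [-0.7, 0.3, 0.2]
finger_gap: 0.0
```

```bash
python3 mp.py wrist; python3 md.py w_end.png | grep -E "gate|button"
```

```text
27.3 [502.4 101.4 190.7] [-21.   -0.6] [-1.7997e+02 -1.0000e-02  8.5950e+01] [-0.7  0.3  0.2] fx [ 0.7 -0.3] 0.0
wrist 0.64 49.41876245342752 ((117.53968048095703, -1.9271278381347656), (56.13631057739258, 66.4637222290039), 89.96024322509766)
gate 233 [[0.3, -20.6], [2.3, 0.1], [3.7, 20.9]] 43.126863904952245
button 18 [153.8 154.  155.3 156.7]
```

View pics/w_end.png

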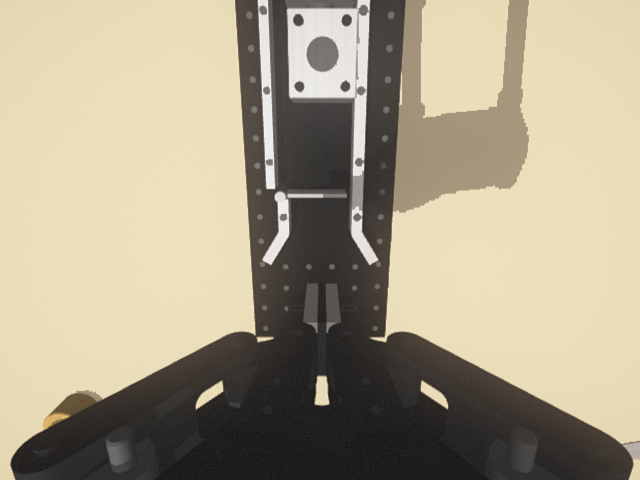

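The block (322, 54) sits in the bay, the gate is shut (280–346, 194), and the hand is clear.

```bash
python3 -c "
from workcell import arm
print(arm.job_done())"
```

```text
the job is handed in; nothing more can be done
None
```

The block is loaded in the bay, pressed against the load button, and the job is handed in at about 27 s of the 72 s allowed.

- **Placing:** I gripped the block across its width and set it down flat and lengthwise on the clear end. I then pushed it along the board through the gate with shut fingers.
- **Pressing:** At the button the wrist force was about 12 N along the lane (readings 11.4 to 12.5 N), held for a little over a second. The highest reading was 12.5 N.
- **Withdrawing:** I backed off slowly until the force read zero, then lifted the hand away.

Last checks from the wrist camera:
- **Block:** its centre is at dock x ≈ 117.5 mm and y ≈ -1.9 mm, square to the lane to within 0.1°. It lies flat, with its top at about z = 49.4 mm against the expected 50.
- **Gate:** it is shut, with the leaf measured at dock x ≈ 0 to 4 mm.
- **Hand:** it is clear, with the wrist force near zero.

**Disagreements:**
- **Tool tilt:** the arm gave way slightly under load, so the tool tilted about 0.8° and rose about 2 mm during the press. A side force of about 4 N showed at the same time.
- **Scene camera:** its block fits were unreliable wherever the arm hid part of the block, so I did not use them.
- **Other objects:** I did not measure the wrench, weight, driver and collar again at the end. The arm was never brought against them, and no unexpected forces showed.

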